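# Line up stall parts by height

## Task

Dress the low display shelf for the stall: take the nut, the rubber bush, the pin and the bolt that stand in a row along the front of the table and stand them upright on the four white discs, one centred on each disc, in order of height, with the shortest next to the red peg and the tallest at the other end of the row. Do not push or knock over the jar that stands beside the shelf.

Things in the scene. Friction and masses are not known exactly. Their poses are not given: they have to be found in the camera images.
- nut: big steel hexagon nut lying flat: 46 mm across its flats (along its x), 52 mm across its corners (along its y), 23 mm high. It is the one in the front row, nearest the robot; other nuts and scrap lying farther back at the right are fixed and not meant. Origin at the centre of its underside, z up. Loose.
- bush: black rubber-covered bush, two stacked bulges with a metal sleeve through it, standing upright: 40 mm diameter, 50 mm high (widest about 13 and 37 mm up, a waist between). Origin at the centre of its underside, z up. Loose.
- pin: plain brownish-grey steel pin standing on end: 28 mm diameter, 90 mm high. Origin at the centre of its underside, z up. Loose.
- bolt: long greyish-tan bolt standing upright on its hexagon head: 130 mm high. Head 26 mm across flats with a washer face of 34 mm diameter 10 to 13 mm up; smooth shank 16 mm diameter from 13 to 97 mm up; a hexagon nut on it (26 mm across flats along x, 30 mm across corners) from 97 to 110 mm up, a good place to hold it; thread 16 mm diameter above. Origin at the centre of its underside, z up. Loose.
- disc_1: white disc, 62 mm across, 2 mm thick, flat on the dark wooden display shelf (a low plank 74 x 460 mm on short legs, its top 45 mm above the table; fixed, long side roughly left to right). Disc top 47 mm above the table. Fixed; discs about 90 mm apart. Origin at the centre of its underside, z up, y along the shelf to the left. This is the first place from the left (+y).
- disc_2: white disc, 62 mm across, 2 mm thick, flat on the dark wooden display shelf (a low plank 74 x 460 mm on short legs, its top 45 mm above the table; fixed, long side roughly left to right). Disc top 47 mm above the table. Fixed; discs about 90 mm apart. Origin at the centre of its underside, z up, y along the shelf to the left. This is the second place from the left (+y).
- disc_3: white disc, 62 mm across, 2 mm thick, flat on the dark wooden display shelf (a low plank 74 x 460 mm on short legs, its top 45 mm above the table; fixed, long side roughly left to right). Disc top 47 mm above the table. Fixed; discs about 90 mm apart. Origin at the centre of its underside, z up, y along the shelf to the left. This is the third place from the left (+y).
- disc_4: white disc, 62 mm across, 2 mm thick, flat on the dark wooden display shelf (a low plank 74 x 460 mm on short legs, its top 45 mm above the table; fixed, long side roughly left to right). Disc top 47 mm above the table. Fixed; discs about 90 mm apart. Origin at the centre of its underside, z up, y along the shelf to the left. This is the fourth place from the left, the one farthest right (-y).
- red_peg: small red peg, 40 mm high and 26 mm across, fixed upright at one end of the shelf, about 68 mm beyond the centre of the last disc; its twin at the other end of the shelf is black. The red one may be at the left or at the right end. Origin at the centre of its underside, on top of the shelf.
- jar: pale cream-grey jar with a black lid standing left of the shelf: 51 mm diameter, 95 mm high. Not to be moved. Origin at the centre of its underside, z up. Loose.
There are look-alikes about, which are no part of the job. Leave any orange or purple look-alike of the pin alone. Leave any blue look-alike of the bolt alone.

How it is judged (in metres and radians):
At the end, for the whole second after the job is handed in: Counted from the disc next to the red peg: nut, bush, pin, bolt (rising height); each stands upright (within 0.12 rad) on the disc with its axis within 14 mm of the disc's centre, released and at rest (((horizontal distance between red_peg and disc_1 below 0.12 m and horizontal distance between nut and disc_1 below 0.014 m and horizontal distance between bush and disc_2 below 0.014 m and horizontal distance between pin and disc_3 below 0.014 m and horizontal distance between bolt and disc_4 below 0.014 m) or (horizontal distance between red_peg and disc_4 below 0.12 m and horizontal distance between bolt and disc_1 below 0.014 m and horizontal distance between pin and disc_2 below 0.014 m and horizontal distance between bush and disc_3 below 0.014 m and horizontal distance between nut and disc_4 below 0.014 m)) and angle between each of nut, bush, pin, bolt's own z axis and vertical below 0.12 rad and z of nut in the frame of disc_1 between -0.003 and 0.007 m and linear speed of each of nut, bush, pin, bolt below 0.02 m/s and contact force between each of nut, bush, pin, bolt and the fingers below 0.1 N and z of bush in the frame of disc_1 between -0.003 and 0.007 m and z of pin in the frame of disc_1 between -0.003 and 0.007 m and z of bolt in the frame of disc_1 between -0.003 and 0.007 m); the robot touches nothing.
It fails at once if the jar was pushed (more than 25 mm) or tipped (distance of jar from where it was at the start of the episode above 0.025 m or angle between jar's own z axis and vertical above 0.3 rad).
It also fails if it takes over 112 s, if anything falls off the work surface, if the arm or the gripper's body presses on something with over 40 N, if the wrist force passes 120 N, or if a joint passes its speed limit or range.

## Robot

A 6-joint arm with a two-finger parallel gripper is mounted at the origin on a cart in front of the work surface, level with it; the furniture and walls round the work are solid. World frame = base frame: x ahead of the robot, y to its left, z up, the work surface at z = 0. Lengths are in m, angles in degrees, forces in N, time in s.
With the tool pointing down it reaches from about 0.35 to 0.875 m from the base axis. Payload 4.2 kg.
Tool frame: the origin (TCP) lies between the finger pads; the fingertips stand 14 mm ahead of it and the grasp point (between the pads) lies 5 mm behind it; z points along the fingers, y is the line along which they close (so a half turn about z gives the same grasp; the last joint's range is limited). The gripper opens to 87 mm and grips with 3 to 60 N. Pads are 19 mm wide; open, the fingers measure 117 mm over their backs; the gripper's body (75 mm by 190 mm) begins 51 mm behind the grasp point.
Start: joints at [14.817, 22.042, 0.453, 0, -68.411, -14.817], TCP at [0.625, 0, 0.237] pointing down, gripper open.
Joint ranges: [-179.83, 179.83], [-69.29, 118.12], [-61.27, 80.66], [-181.25, 117.63], [-171.15, -9.14], [-177.46, 177.46]. Speed limits (degrees/s): [159.86, 159.86, 180, 180, 180, 180].

## Interface

Orientations are given as a 3x3 rotation matrix whose columns are the frame's x, y, z axes.
In Python, from station import * gives the robot as it stands. The module is installed in compiled form; this text tells all that it offers.
- The arm moves only by the tool play_rows, never from a script. Its argument "steps" is a list of rows, each an object of numbers: "ax", "ay", "az": the turn, a rotation vector about the tool's x, y, z in degrees; "dx", "dy", "dz": the shift along the tool's x, y, z in mm; "claw": the finger opening in mm, from 0 to 87. A call has 1 to 20 rows; each row shifts and turns the commanded pose from where the row before left it, along the tool's axes as they then stand; what a row does not reach is not made up. A row lasts 1/10 s, in which the tool goes at most 50 mm and 8.59 degrees, less where a joint would pass 70% of its speed; a pose out of reach is approached as far as the arm can. A call with a gripper value outside its range is refused whole. The fingers move at their own pace and stop on an object; the grip force is fixed at half the most. Time passes only in rows, so rows that do not move let the fingers close. It gives the time, the measured TCP pose, the force, the opening and the grip force at its end, in the units of the state.
- sense(): the state, without advancing time (a new reading comes with each control period).
- capture(name): name is "scene" or "side" or "wrist"; returns a dict with "frame" (420x560x3 uint8, blue, green, red), "range_z" (420x560 float32, m along the optical axis (not along the pixel's ray), 0 where there is no reading), "fx", "fy", "cx", "cy" (pixels), "xyz" and "rotation" of the camera in the world. Camera axes: x right, y down, z forward; pixel columns grow to the right and rows downward; lengths in m; the calibration is good to about 2 mm. The wrist camera is an equidistant fisheye: a pixel r from the principal point sees the ray r / f radians off the axis. A picture is of the moment at which its call begins.
- finish_job(): hands the job in; it is judged then, once.
The state is a dict: "time_s": time; "joints": joint angles; "joint_velocities": joint speeds; "effort": joint torques, N m; "tcp_pos": TCP position; "ee_rot": TCP orientation; "wrist_force": force on the tool from outside, world axes, zero at the start; "moment": the same for the moment, N m; "gripper_width": opening from 0.0 (shut) to 1.0 (fully open); "gripper_force": force on a finger pad.
Only numpy, scipy, OpenCV 4.12 (cv2) and the standard library are available. Lean on these libraries where they do the work, as an engineer would, in place of code of your own. Each camera call takes 0.05 s, during which the arm holds its last target. There are 200 camera calls.

## Working session

There is one attempt and no reset: what is moved stays moved. The work goes in short steps, Python scripts to look and compute and a tool call to move; the robot and the scene stay as the last step left them, time stands still between calls to the robot, and variables do not carry over. Pictures are saved under pics/ and viewed, at most 14 in all, crops included, and the job is handed in when it is done.

Besides the shell and the picture viewer there is one more tool, called as a command line: name --argument value ..., lists and objects as JSON in quotes. play_rows: Moves the arm, as the interface text tells. Its arguments: {"type":"object","properties":{"steps":{"type":"array"}},"required":["steps"]}

```bash
mkdir -p pics; cat > h.py <<'E'
from station import *
import numpy as np, cv2
def cap(n):
    c=capture(n); np.savez(f'{n}.npz',**{k:np.asarray(v) for k,v in c.items()}); return c
def world(c,u,v,z=None):
    """pinhole pixel(s) -> world using depth"""
    d=c['range_z'][v,u] if z is None else z
    p=np.array([(u-c['cx'])/c['fx']*d,(v-c['cy'])/c['fy']*d,d])
    return np.asarray(c['rotation'])@p+np.asarray(c['xyz'])
def cloud(c):
    d=c['range_z'].astype(float); v,u=np.mgrid[:d.shape[0],:d.shape[1]]
    P=np.stack([(u-c['cx'])/c['fx']*d,(v-c['cy'])/c['fy']*d,d],-1)
    W=P@np.asarray(c['rotation']).T+np.asarray(c['xyz']); W[d==0]=np.nan; return W
E
python3 - <<'E'
from h import *
s=sense();print({k:s[k] for k in('time_s','tcp_pos','ee_rot','gripper_width')})
for n in('scene','side','wrist'):
    c=cap(n);cv2.imwrite(f'pics/{n}0.png',c['frame']);print(n,c['fx'],c['cx'],c['cy'],c['xyz'],np.round(c['rotation'],3).tolist())
E
```

```text
{'time_s': 0.0, 'tcp_pos': array([6.24401705e-01, 1.91245434e-05, 2.35440268e-01]), 'ee_rot': array([[-1.96915543e-04, -9.99997435e-01, -2.25637651e-03],
       [-9.99999973e-01,  1.97192000e-04, -1.22300588e-04],
       [ 1.22745214e-04,  2.25635237e-03, -9.99997447e-01]]), 'gripper_width': 1.0014182845728976}
scene 398.80302915260177 278.484865813013 213.22714580704564 [0.22489154 0.6374751  0.79187083] [[-0.879, -0.365, 0.308], [-0.477, 0.692, -0.541], [-0.016, -0.622, -0.782]]
side 475.90872252800926 274.71628260341265 203.45826151745177 [ 0.17694441 -0.55230141  0.71502146] [[0.891, -0.301, 0.341], [-0.455, -0.596, 0.662], [0.004, -0.744, -0.668]]
wrist 325.19226210127806 284.78422138550985 208.61711092847636 [ 0.62420125 -0.06877654  0.38441819] [[-1.0, 0.002, -0.003], [0.001, 0.969, 0.247], [0.003, 0.247, -0.969]]
```

View pics/scene0.png

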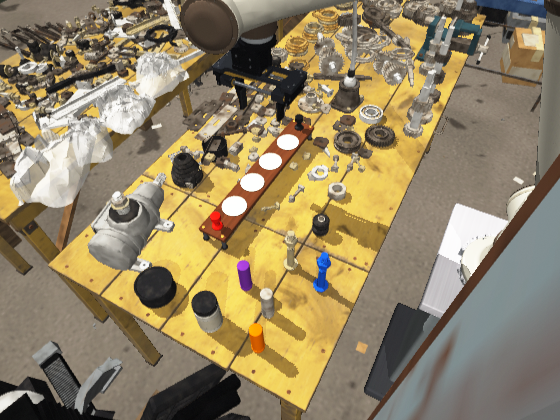

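View pics/side0.png

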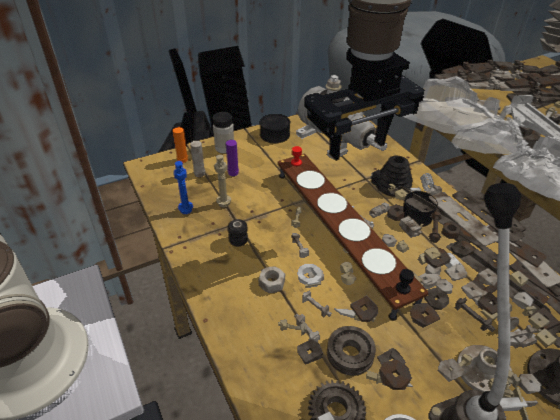

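View pics/wrist0.png

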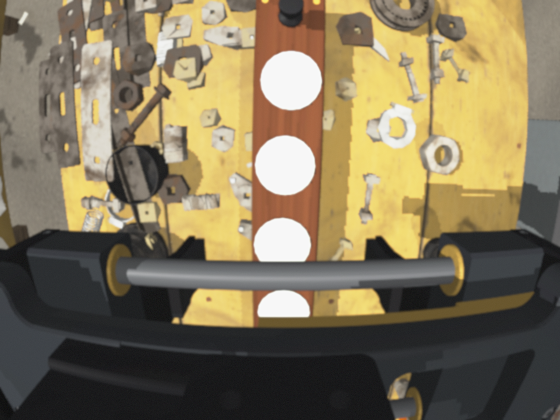

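The red peg is at the left (+y) end, near the jar, so the order from disc_1 is nut, bush, pin, bolt.

- **Scene view:** pin (267,303), bolt (291,250), bush (320,225), nut (337,191). Discs at (233,206), (252,183), (270,161) and (287,142).
- **Side view:** pin (198,158), bolt (223,182), bush (238,233), nut (272,280). Discs at (311,180), (332,203), (354,230) and (379,261).

```bash
python3 - <<'E'
from h import *
from scipy.optimize import least_squares
L=lambda n:dict(np.load(n+'.npz'))
S,D=L('scene'),L('side')
W={'scene':cloud(S),'side':cloud(D)}
px={'nut':[(337,191),(272,280)],'bush':[(320,225),(238,233)],'pin':[(267,303),(198,158)],'bolt':[(291,250),(223,182)],'jar':[(207,312),(223,135)],'red':[(217,222),(297,155)],
'd1':[(233,206),(311,180)],'d2':[(252,183),(332,203)],'d3':[(270,161),(354,230)],'d4':[(287,142),(379,261)]}
for k,(a,b) in px.items():
    c=np.nanmean([W['scene'][a[1],a[0],:2],W['side'][b[1],b[0],:2]],0)
    for n in W:
        if k[0]=='d' :
            P=W[n].reshape(-1,3); f=(S if n=='scene' else D)['frame'].reshape(-1,3)
            m=(f.min(1)>190)&(np.hypot(*(P[:,:2]-c).T)<.05)&(abs(P[:,2]-.047)<.012)
            q=P[m]; print(k,n,len(q),'mid',np.round((q.min(0)+q.max(0))/2,4),'ext',np.round(np.ptp(q,axis=0),3)); continue
        P=W[n].reshape(-1,3); zmin=.012 if k!='red' else .055
        q=P[(np.hypot(*(P[:,:2]-c).T)<.04)&(P[:,2]>zmin)]
        top=np.percentile(q[:,2],98); t=q[q[:,2]>top-.008]
        print(k,n,len(q),'px',np.round(W[n][a[1],a[0]] if n=='scene' else W[n][b[1],b[0]],3),'top z',round(top,4),'topmid',np.round((t.min(0)+t.max(0))[:2]/2,4),'ext',np.round(np.ptp(t,axis=0)[:2],3))
        if k in('pin','jar','bush','bolt'):
            r0={'pin':.014,'jar':.0255,'bush':.02,'bolt':.008}[k]
            z={'pin':(.015,.085),'jar':(.02,.09),'bush':(.033,.041),'bolt':(.03,.092)}[k]
            u=q[(q[:,2]>z[0])&(q[:,2]<z[1])]
            cam=np.asarray((S if n=='scene' else D)['xyz'])[:2]; g=c+ (c-cam)/np.linalg.norm(c-cam)*.005
            r=least_squares(lambda p:np.hypot(*(u[:,:2]-p).T)-r0,g,loss='soft_l1',f_scale=.002)
            print('    axis',np.round(r.x,4),'resid',np.round(np.median(abs(r.fun)),4),len(u))
c1=lambda n,u,v:W[n][v,u]
# nut orientation + other crops
a=S['frame'][160:340,180:360];b=D['frame'][110:310,150:350]
cv2.imwrite('pics/c1.png',np.hstack([cv2.resize(a,(400,400),interpolation=2),cv2.resize(b,(400,400),interpolation=2)]))
E
```

```text
nut scene 199 px [ 0.437 -0.054 -0.006] top z 0.0241 topmid [ 0.4324 -0.0381] ext [0.048 0.048]
nut side 407 px [ 0.439 -0.034 -0.004] top z 0.0247 topmid [ 0.4326 -0.0441] ext [0.05 0.05]
bush scene 307 px [0.416 0.108 0.047] top z 0.0495 topmid [0.4211 0.1   ] ext [0.039 0.052]
    axis [0.4217 0.0913] resid 0.0008 41
bush side 434 px [0.416 0.07  0.041] top z 0.0502 topmid [0.4211 0.0863] ext [0.04  0.037]
    axis [0.421  0.0874] resid 0.0006 58
pin scene 334 px [0.421 0.347 0.071] top z 0.0906 topmid [0.4273 0.3371] ext [0.024 0.026]
    axis [0.4288 0.336 ] resid 0.0003 192
pin side 356 px [0.426 0.319 0.057] top z 0.0903 topmid [0.4275 0.3325] ext [0.025 0.027]
    axis [0.4279 0.3352] resid 0.0009 273
bolt scene 319 px [0.435 0.217 0.074] top z 0.1296 topmid [0.439  0.2125] ext [0.015 0.016]
    axis [0.4398 0.2119] resid 0.0005 103
bolt side 419 px [0.439 0.198 0.069] top z 0.1305 topmid [0.4392 0.2082] ext [0.015 0.016]
    axis [0.4392 0.2094] resid 0.0007 163
jar scene 921 px [0.505 0.425 0.094] top z 0.0953 topmid [0.5232 0.4101] ext [0.047 0.049]
    axis [0.5245 0.4096
[... 151 characters left out ...]
red scene 691 px [0.619 0.228 0.073] top z 0.5582 topmid [0.5915 0.2182] ext [0.02  0.008]
red side 113 px [0.624 0.206 0.075] top z 0.0862 topmid [0.6272 0.2157] ext [0.024 0.024]
d1 scene 392 mid [0.6272 0.149  0.0451] ext [0.061 0.063 0.007]
d1 side 354 mid [0.6259 0.146  0.0467] ext [0.059 0.061 0.008]
d2 scene 340 mid [0.6284 0.061  0.0456] ext [0.061 0.063 0.007]
d2 side 417 mid [0.6265 0.0587 0.0463] ext [0.061 0.061 0.006]
d3 scene 300 mid [ 0.6258 -0.0283  0.0448] ext [0.062 0.067 0.008]
d3 side 501 mid [ 0.6236 -0.0294  0.0469] ext [0.059 0.061 0.007]
d4 scene 269 mid [ 0.6197 -0.1188  0.0449] ext [0.062 0.068 0.01 ]
d4 side 608 mid [ 0.618  -0.1187  0.0466] ext [0.06  0.062 0.007]
```

View pics/c1.png

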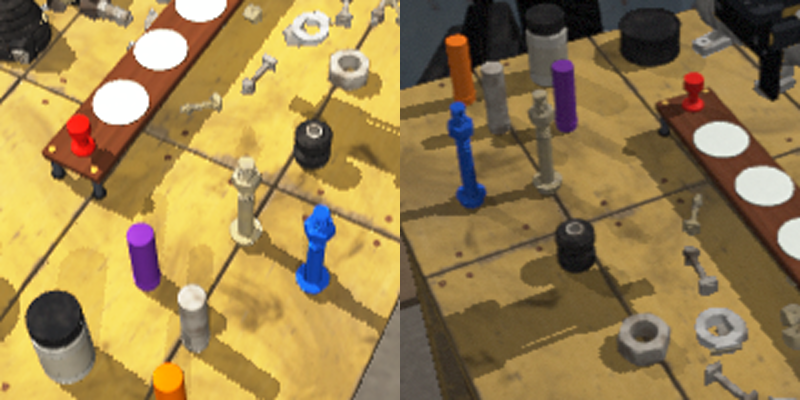

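The crop shows the front-row nut at left crop (348,68) with a flat/corner pattern, and blue, purple and orange look-alikes near the bolt and pin. Next I measure the obstacles and the hex orientations.

```bash
python3 - <<'E'
from h import *
from scipy.optimize import minimize
L=lambda n:dict(np.load(n+'.npz'))
C={'scene':L('scene'),'side':L('side')}
P={};H={}
for n,c in C.items():
    P[n]=cloud(c).reshape(-1,3); H[n]=cv2.cvtColor(c['frame'],cv2.COLOR_BGR2HSV).reshape(-1,3)
for n in P:
    p,h=P[n],H[n]; base=(p[:,0]>.3)&(p[:,0]<.62)&(p[:,1]>-.1)&(p[:,1]<.5)&(p[:,2]>.015)&(p[:,2]<.2)&(h[:,1]>120)
    for k,lo,hi in(('blue',105,122),('purple',126,150),('orange',4,16)):
        q=p[base&(h[:,0]>=lo)&(h[:,0]<=hi)&(h[:,2]>70)]
        print(n,k,len(q),np.round(np.median(q,0),3) if len(q) else '',np.round(q[:,2].max(),3) if len(q) else '')
def hexfit(q,af,c0):
    def sd(p):
        d=np.stack([ (q-p[:2])@[np.cos(p[2]+i*np.pi/3),np.sin(p[2]+i*np.pi/3)] for i in range(6)],-1).max(1)-af/2
        return d
    best=[]
    for a in np.deg2rad(np.arange(0,60,5)):
        f=lambda p:(np.clip(sd(p),0,None)**2).sum()*1e6
        best.append(minimize(f,[*c0,a],method='Nelder-Mead',options=dict(initial_simplex=[[*c0,a],[c0[0]+.003,c0[1],a],[c0[0],c0[1]+.003,a],[*c0,a+.1]],xatol=1e-5)))
    return sorted([(round(b.fun,1),round(np.rad2deg(b.x[2])%60,1),np.round(b.x[:2],4).tolist()) for b in best],key=lambda t:t[0])[:4]
for n in P:
    p=P[n]
    q=p[(np.hypot(p[:,0]-.4325,p[:,1]+.041)<.04)&(p[:,2]>.008)&(p[:,2]<.03)][:,:2]; print('nut',n,len(q),hexfit(q,.046,(.4325,-.041)))
    q=p[(np.hypot(p[:,0]-.4395,p[:,1]-.2105)<.03)&(p[:,2]>.099)&(p[:,2]<.112)][:,:2]; print('boltnut',n,len(q),hexfit(q,.026,(.4395,.2105)))
E
```

```text
scene blue 294 [0.354 0.235 0.105] 0.132
scene purple 298 [0.496 0.311 0.071] 0.091
scene orange 1128 [0.596 0.135 0.043] 0.097
side blue 344 [0.355 0.22  0.089] 0.132
side purple 269 [0.5   0.29  0.061] 0.091
side orange 1248 [0.594 0.095 0.045] 0.091
nut scene 228 [(np.float64(2.3), np.float64(21.1), [0.4329, -0.0379]), (np.float64(2.3), np.float64(21.1), [0.4329, -0.0379]), (np.float64(2.3), np.float64(21.1), [0.4329, -0.0379]), (np.float64(2.3), np.float64(21.1), [0.4329, -0.0379])]
boltnut scene 93 [(np.float64(0.1), np.float64(54.6), [0.4393, 0.2132]), (np.float64(0.1), np.float64(54.6), [0.4393, 0.2132]), (np.float64(0.1), np.float64(54.6), [0.4393, 0.2132]), (np.float64(0.1), np.float64(54.6), [0.4393, 0.2132])]
nut side 454 [(np.float64(0.5), np.float64(19.0), [0.4329, -0.0438]), (np.float64(0.5), np.float64(19.0), [0.4329, -0.0438]), (np.float64(0.5), np.float64(19.0), [0.4329, -0.0438]), (np.float64(0.5), np.float64(19.0), [0.4329, -0.0438])]
boltnut side 95 [(np.float64(0.5), np.float64(54.8), [0.4382, 0.2073]), (np.float64(0.5), np.float64(54.8), [0.4379, 0.2072]), (np.float64(0.5), np.float64(54.8), [0.4383, 0.2073]), (np.float64(0.5), np.float64(54.8), [0.438, 0.2072])]
```

play_rows --steps '[{"dx":7,"dy":32,"dz":10,"claw":87},{"dx":7,"dy":32,"dz":20},{"dx":7,"dy":32,"dz":25},{"dx":7,"dy":32,"dz":25},{"dx":7,"dy":32,"dz":25},{"dx":6,"dy":32,"dz":25},{"az":-7},{"az":-7},{"az":-6},{},{},{}]'

```text
invalid input at $.steps[0]: expected keys ax, ay, az, dx, dy, dz, claw
```

```bash
python3 - <<'E'
from h import *
c=cap('wrist');cv2.imwrite('pics/w1.png',c['frame']);s=sense();print(s['tcp_pos'],np.round(s['ee_rot'],3).tolist(),s['gripper_width'])
E
```

```text
[6.24674003e-01 2.88221304e-06 2.35905708e-01] [[-0.0, -1.0, -0.001], [-1.0, 0.0, -0.0], [0.0, 0.001, -1.0]] 1.0034393702032998
```

View pics/w1.png

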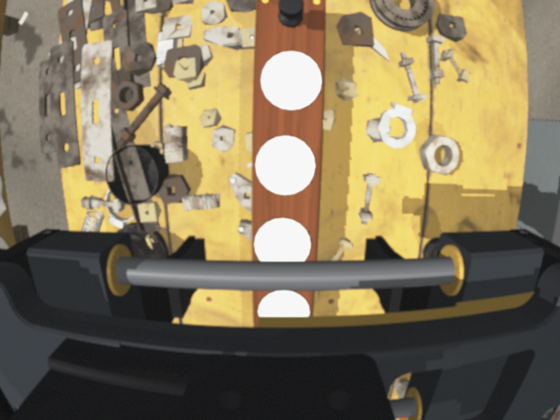

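The call was refused because every row needs all the keys. The arm has not moved and the picture is the same as before. It shows the nut at (440,155) and discs at (291,80), (285,165) and (282,243), which I use as a third measurement.

play_rows --steps '[{"ax":0,"ay":0,"az":0,"dx":7,"dy":32,"dz":12,"claw":87},{"ax":0,"ay":0,"az":0,"dx":7,"dy":32,"dz":25,"claw":87},{"ax":0,"ay":0,"az":0,"dx":7,"dy":32,"dz":25,"claw":87},{"ax":0,"ay":0,"az":0,"dx":7,"dy":32,"dz":25,"claw":87},{"ax":0,"ay":0,"az":0,"dx":7,"dy":32,"dz":25,"claw":87},{"ax":0,"ay":0,"az":0,"dx":6,"dy":32,"dz":25,"claw":87},{"ax":0,"ay":0,"az":-7,"dx":0,"dy":0,"dz":0,"claw":87},{"ax":0,"ay":0,"az":-7,"dx":0,"dy":0,"dz":0,"claw":87},{"ax":0,"ay":0,"az":-6,"dx":0,"dy":0,"dz":0,"claw":87},{"ax":0,"ay":0,"az":0,"dx":0,"dy":0,"dz":0,"claw":87},{"ax":0,"ay":0,"az":0,"dx":0,"dy":0,"dz":0,"claw":87},{"ax":0,"ay":0,"az":0,"dx":0,"dy":0,"dz":0,"claw":87}]'

```text
time_s: 1.4
tcp_pos: [0.433, -0.041, 0.0995]
ee_rot: [[0.341, -0.94, -0.0], [-0.94, -0.341, 0.0], [-0.0, 0.0, -1.0]]
wrist_force: [-0.6, 0.5, -0.3]
gripper_width: 1.0
gripper_force: 0.0
```

```bash
cat >> h.py <<'E'
def fish(c,u,v,z):
    """wrist fisheye pixel -> world point at height z"""
    a=np.array([u-c['cx'],v-c['cy']]);r=np.hypot(*a);t=r/c['fx']
    d=np.asarray(c['rotation'])@np.r_[a/max(r,1e-9)*np.sin(t),np.cos(t)]; o=np.asarray(c['xyz'])
    return o+d*(z-o[2])/d[2]
E
python3 - <<'E'
from h import *
w=dict(np.load('wrist.npz'))
for n,u,v,z in(('nut',440,155,.023),('d4',291,80,.047),('d3',285,165,.047),('d2',282,243,.047)): print(n,np.round(fish(w,u,v,z),4),w['range_z'][v,u])
c=cap('wrist');cv2.imwrite('pics/w2.png',c['frame']);s=sense();print(s['time_s'],s['tcp_pos'],np.round(s['ee_rot'],3).tolist(),s['gripper_width'],s['wrist_force'])
E
```

```text
nut [ 0.4366 -0.0428  0.023 ] 0.37915096
d4 [ 0.6169 -0.1184  0.047 ] 0.3152951
d3 [ 0.6231 -0.0296  0.047 ] 0.33681086
d2 [0.6265 0.0565 0.047 ] 0.35695776
1.45 [ 0.43299463 -0.04095352  0.09954303] [[0.341, -0.94, -0.0], [-0.94, -0.341, 0.0], [-0.0, 0.0, -1.0]] 1.0023187152895259 [ 0.42662536 -0.34132139  0.29313056]
```

View pics/w2.png

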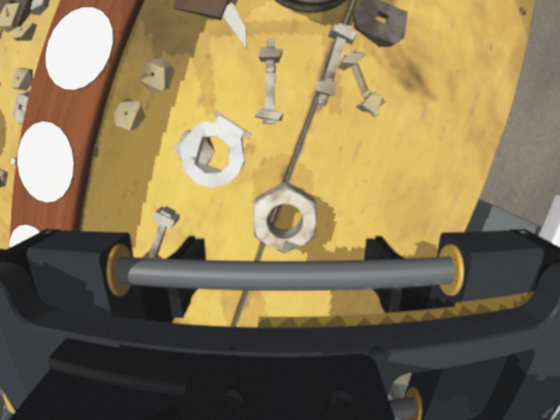

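The nut is at (285,217), its corners at the top and bottom and its flats left and right, so the fingers are aligned with them.

```bash
python3 - <<'E'
from h import *
w=dict(np.load('wrist.npz'))
print(fish(w,285,217,.023),fish(w,285,217,.012))
E
```

```text
[ 0.43329485 -0.0458688   0.023     ] [ 0.43221506 -0.04294667  0.012     ]
```

play_rows --steps '[{"ax":0,"ay":0,"az":0,"dx":2,"dy":0,"dz":20,"claw":87},{"ax":0,"ay":0,"az":0,"dx":0,"dy":0,"dz":25,"claw":87},{"ax":0,"ay":0,"az":0,"dx":0,"dy":0,"dz":20,"claw":87},{"ax":0,"ay":0,"az":0,"dx":0,"dy":0,"dz":11,"claw":87},{"ax":0,"ay":0,"az":0,"dx":0,"dy":0,"dz":5,"claw":87},{"ax":0,"ay":0,"az":0,"dx":0,"dy":0,"dz":0,"claw":87},{"ax":0,"ay":0,"az":0,"dx":0,"dy":0,"dz":0,"claw":87},{"ax":0,"ay":0,"az":0,"dx":0,"dy":0,"dz":0,"claw":40},{"ax":0,"ay":0,"az":0,"dx":0,"dy":0,"dz":0,"claw":40},{"ax":0,"ay":0,"az":0,"dx":0,"dy":0,"dz":0,"claw":40},{"ax":0,"ay":0,"az":0,"dx":0,"dy":0,"dz":0,"claw":40},{"ax":0,"ay":0,"az":0,"dx":0,"dy":0,"dz":0,"claw":40},{"ax":0,"ay":0,"az":0,"dx":0,"dy":0,"dz":0,"claw":40},{"ax":0,"ay":0,"az":0,"dx":0,"dy":0,"dz":0,"claw":40},{"ax":0,"ay":0,"az":0,"dx":0,"dy":0,"dz":0,"claw":40},{"ax":0,"ay":0,"az":0,"dx":0,"dy":0,"dz":0,"claw":40}]'

```text
time_s: 3.05
tcp_pos: [0.4338, -0.0428, 0.0186]
ee_rot: [[0.342, -0.94, 0.0], [-0.94, -0.342, 0.0], [0.0, -0.0, -1.0]]
wrist_force: [0.6, 0.4, 0.5]
gripper_width: 0.526
gripper_force: 30.0
```

play_rows --steps '[{"ax":0,"ay":0,"az":0,"dx":0,"dy":0,"dz":-10,"claw":40},{"ax":0,"ay":0,"az":0,"dx":0,"dy":0,"dz":-25,"claw":40},{"ax":0,"ay":0,"az":0,"dx":0,"dy":0,"dz":-25,"claw":40},{"ax":0,"ay":0,"az":0,"dx":0,"dy":0,"dz":-25,"claw":40},{"ax":0,"ay":0,"az":0,"dx":0,"dy":0,"dz":-25,"claw":40},{"ax":0,"ay":0,"az":7,"dx":0,"dy":0,"dz":0,"claw":40},{"ax":0,"ay":0,"az":7,"dx":0,"dy":0,"dz":0,"claw":40},{"ax":0,"ay":0,"az":6,"dx":0,"dy":0,"dz":0,"claw":40},{"ax":0,"ay":0,"az":0,"dx":-10,"dy":-10,"dz":0,"claw":40},{"ax":0,"ay":0,"az":0,"dx":-20,"dy":-20,"dz":0,"claw":40},{"ax":0,"ay":0,"az":0,"dx":-25,"dy":-25,"dz":0,"claw":40},{"ax":0,"ay":0,"az":0,"dx":-25,"dy":-25,"dz":0,"claw":40},{"ax":0,"ay":0,"az":0,"dx":-25,"dy":-25,"dz":0,"claw":40},{"ax":0,"ay":0,"az":0,"dx":-25,"dy":-25,"dz":0,"claw":40},{"ax":0,"ay":0,"az":0,"dx":-25,"dy":-25,"dz":0,"claw":40},{"ax":0,"ay":0,"az":0,"dx":-20,"dy":-20,"dz":0,"claw":40},{"ax":0,"ay":0,"az":0,"dx":-15,"dy":-18,"dz":0,"claw":40},{"ax":0,"ay":0,"az":0,"dx":0,"dy":0,"dz":0,"claw":40},{"ax":0,"ay":0,"az":0,"dx":0,"dy":0,"dz":0,"claw":40},{"ax":0,"ay":0,"az":0,"dx":0,"dy":0,"dz":0,"claw":40}]'

```text
time_s: 5.05
tcp_pos: [0.6259, 0.1469, 0.1282]
ee_rot: [[0.0, -1.0, -0.001], [-1.0, -0.0, -0.0], [0.0, 0.001, -1.0]]
wrist_force: [-0.4, 0.3, -1.9]
gripper_width: 0.527
gripper_force: 30.0
```

play_rows --steps '[{"ax":0,"ay":0,"az":0,"dx":0,"dy":0,"dz":15,"claw":40},{"ax":0,"ay":0,"az":0,"dx":0,"dy":0,"dz":20,"claw":40},{"ax":0,"ay":0,"az":0,"dx":0,"dy":0,"dz":15,"claw":40},{"ax":0,"ay":0,"az":0,"dx":0,"dy":0,"dz":7,"claw":40},{"ax":0,"ay":0,"az":0,"dx":0,"dy":0,"dz":3,"claw":40},{"ax":0,"ay":0,"az":0,"dx":0,"dy":0,"dz":2,"claw":40},{"ax":0,"ay":0,"az":0,"dx":0,"dy":0,"dz":0,"claw":40},{"ax":0,"ay":0,"az":0,"dx":0,"dy":0,"dz":0,"claw":40},{"ax":0,"ay":0,"az":0,"dx":0,"dy":0,"dz":0,"claw":40}]'

```text
time_s: 5.95
tcp_pos: [0.627, 0.1473, 0.0672]
ee_rot: [[0.0, -1.0, 0.001], [-1.0, -0.0, 0.0], [-0.0, -0.001, -1.0]]
wrist_force: [-1.2, 1.3, -1.0]
gripper_width: 0.53
gripper_force: 30.0
```

play_rows --steps '[{"ax":0,"ay":0,"az":0,"dx":0,"dy":0,"dz":0,"claw":50},{"ax":0,"ay":0,"az":0,"dx":0,"dy":0,"dz":0,"claw":60},{"ax":0,"ay":0,"az":0,"dx":0,"dy":0,"dz":0,"claw":70},{"ax":0,"ay":0,"az":0,"dx":0,"dy":0,"dz":0,"claw":75},{"ax":0,"ay":0,"az":0,"dx":0,"dy":0,"dz":0,"claw":75},{"ax":0,"ay":0,"az":0,"dx":0,"dy":0,"dz":-10,"claw":75},{"ax":0,"ay":0,"az":0,"dx":0,"dy":0,"dz":-20,"claw":75},{"ax":0,"ay":0,"az":0,"dx":0,"dy":0,"dz":-25,"claw":75},{"ax":0,"ay":0,"az":0,"dx":0,"dy":0,"dz":-25,"claw":75},{"ax":0,"ay":0,"az":0,"dx":0,"dy":0,"dz":0,"claw":75},{"ax":0,"ay":0,"az":0,"dx":0,"dy":0,"dz":0,"claw":75}]'

```text
time_s: 7.05
tcp_pos: [0.6268, 0.1473, 0.1477]
ee_rot: [[-0.0, -1.0, 0.002], [-1.0, 0.0, 0.001], [-0.001, -0.002, -1.0]]
wrist_force: [-0.6, 0.1, -0.5]
gripper_width: 0.862
gripper_force: 0.0
```

play_rows --steps '[{"ax":0,"ay":0,"az":0,"dx":5,"dy":16,"dz":0,"claw":75},{"ax":0,"ay":0,"az":0,"dx":8,"dy":30,"dz":0,"claw":75},{"ax":0,"ay":0,"az":0,"dx":10,"dy":35,"dz":0,"claw":75},{"ax":0,"ay":0,"az":0,"dx":10,"dy":35,"dz":0,"claw":75},{"ax":0,"ay":0,"az":0,"dx":10,"dy":35,"dz":0,"claw":75},{"ax":0,"ay":0,"az":0,"dx":10,"dy":35,"dz":0,"claw":75},{"ax":0,"ay":0,"az":0,"dx":5,"dy":20,"dz":15,"claw":75},{"ax":0,"ay":0,"az":0,"dx":0,"dy":0,"dz":25,"claw":75},{"ax":0,"ay":0,"az":0,"dx":0,"dy":0,"dz":0,"claw":75},{"ax":0,"ay":0,"az":0,"dx":0,"dy":0,"dz":0,"claw":75},{"ax":0,"ay":0,"az":0,"dx":0,"dy":0,"dz":0,"claw":75}]'

```text
time_s: 8.15
tcp_pos: [0.4216, 0.0896, 0.1071]
ee_rot: [[0.0, -1.0, 0.001], [-1.0, -0.0, 0.0], [-0.0, -0.001, -1.0]]
wrist_force: [0.4, -0.8, -0.8]
gripper_width: 0.859
gripper_force: 0.0
```

```bash
python3 - <<'E'
from h import *
from scipy.optimize import least_squares
w=cap('wrist');cam={}
for n in('scene','side'):
    c=cap(n);P=cloud(c).reshape(-1,3)
    q=P[(np.hypot(P[:,0]-.6265,P[:,1]-.147)<.04)&(P[:,2]>.058)&(P[:,2]<.078)]
    print(n,len(q),np.round((q.min(0)+q.max(0))/2,4),np.round(np.ptp(q,axis=0),3),q[:,2].max())
    cam[n]=c
a=cam['scene']['frame'][120:330,180:390]
cv2.imwrite('pics/c2.png',np.hstack([cv2.resize(a,(400,400),interpolation=2),cv2.resize(w['frame'][20:420,80:480],(400,400))]))
E
```

```text
scene 246 [0.6255 0.1526 0.0649] [0.046 0.05  0.013] 0.07152880864261502
side 286 [0.6252 0.1454 0.0649] [0.046 0.048 0.014] 0.0718432429610445
```

View pics/c2.png

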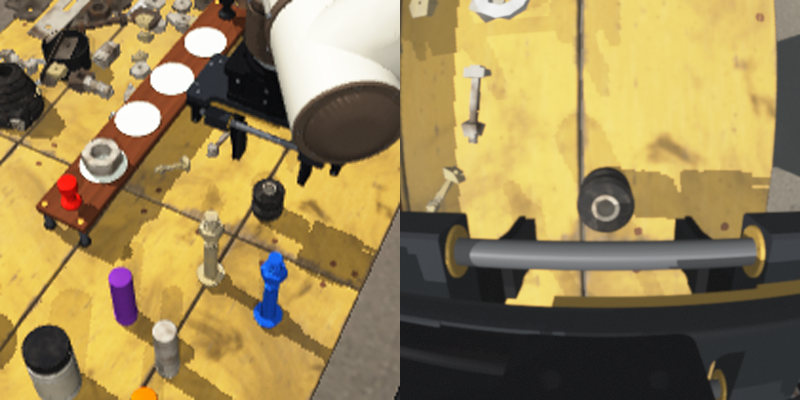

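The nut sits flat on disc 1, its top at 71 mm as expected. The bush sits between the fingers at wrist pixel (285,228). Next, grasp it.

play_rows --steps '[{"ax":0,"ay":0,"az":0,"dx":0,"dy":0,"dz":15,"claw":75},{"ax":0,"ay":0,"az":0,"dx":0,"dy":0,"dz":25,"claw":75},{"ax":0,"ay":0,"az":0,"dx":0,"dy":0,"dz":25,"claw":75},{"ax":0,"ay":0,"az":0,"dx":0,"dy":0,"dz":14,"claw":75},{"ax":0,"ay":0,"az":0,"dx":0,"dy":0,"dz":5,"claw":75},{"ax":0,"ay":0,"az":0,"dx":0,"dy":0,"dz":0,"claw":75},{"ax":0,"ay":0,"az":0,"dx":0,"dy":0,"dz":0,"claw":75},{"ax":0,"ay":0,"az":0,"dx":0,"dy":0,"dz":0,"claw":30},{"ax":0,"ay":0,"az":0,"dx":0,"dy":0,"dz":0,"claw":30},{"ax":0,"ay":0,"az":0,"dx":0,"dy":0,"dz":0,"claw":30},{"ax":0,"ay":0,"az":0,"dx":0,"dy":0,"dz":0,"claw":30},{"ax":0,"ay":0,"az":0,"dx":0,"dy":0,"dz":0,"claw":30},{"ax":0,"ay":0,"az":0,"dx":0,"dy":0,"dz":0,"claw":30},{"ax":0,"ay":0,"az":0,"dx":0,"dy":0,"dz":0,"claw":30},{"ax":0,"ay":0,"az":0,"dx":0,"dy":0,"dz":0,"claw":30},{"ax":0,"ay":0,"az":0,"dx":0,"dy":0,"dz":0,"claw":30}]'

```text
time_s: 9.9
tcp_pos: [0.4208, 0.0892, 0.0227]
ee_rot: [[0.0, -1.0, 0.0], [-1.0, -0.0, 0.0], [-0.0, -0.0, -1.0]]
wrist_force: [-0.7, 0.7, 2.3]
gripper_width: 0.443
gripper_force: 30.0
```

play_rows --steps '[{"ax":0,"ay":0,"az":0,"dx":0,"dy":0,"dz":-10,"claw":30},{"ax":0,"ay":0,"az":0,"dx":0,"dy":0,"dz":-25,"claw":30},{"ax":0,"ay":0,"az":0,"dx":0,"dy":0,"dz":-30,"claw":30},{"ax":0,"ay":0,"az":0,"dx":0,"dy":0,"dz":-25,"claw":30},{"ax":0,"ay":0,"az":0,"dx":2,"dy":-11,"dz":0,"claw":30},{"ax":0,"ay":0,"az":0,"dx":4,"dy":-25,"dz":0,"claw":30},{"ax":0,"ay":0,"az":0,"dx":4,"dy":-30,"dz":0,"claw":30},{"ax":0,"ay":0,"az":0,"dx":4,"dy":-30,"dz":0,"claw":30},{"ax":0,"ay":0,"az":0,"dx":4,"dy":-30,"dz":0,"claw":30},{"ax":0,"ay":0,"az":0,"dx":4,"dy":-30,"dz":0,"claw":30},{"ax":0,"ay":0,"az":0,"dx":4,"dy":-30,"dz":0,"claw":30},{"ax":0,"ay":0,"az":0,"dx":4,"dy":-20,"dz":0,"claw":30},{"ax":0,"ay":0,"az":0,"dx":0,"dy":0,"dz":0,"claw":30},{"ax":0,"ay":0,"az":0,"dx":0,"dy":0,"dz":15,"claw":30},{"ax":0,"ay":0,"az":0,"dx":0,"dy":0,"dz":15,"claw":30},{"ax":0,"ay":0,"az":0,"dx":0,"dy":0,"dz":7,"claw":30},{"ax":0,"ay":0,"az":0,"dx":0,"dy":0,"dz":4,"claw":30},{"ax":0,"ay":0,"az":0,"dx":0,"dy":0,"dz":0,"claw":30},{"ax":0,"ay":0,"az":0,"dx":0,"dy":0,"dz":0,"claw":30},{"ax":0,"ay":0,"az":0,"dx":0,"dy":0,"dz":0,"claw":30}]'

```text
time_s: 11.9
tcp_pos: [0.6271, 0.0593, 0.0724]
ee_rot: [[0.0, -1.0, 0.001], [-1.0, -0.0, 0.0], [-0.0, -0.001, -1.0]]
wrist_force: [0.8, -0.0, -2.2]
gripper_width: 0.442
gripper_force: 30.0
```

play_rows --steps '[{"ax":0,"ay":0,"az":0,"dx":0,"dy":0,"dz":2,"claw":30},{"ax":0,"ay":0,"az":0,"dx":0,"dy":0,"dz":0,"claw":30},{"ax":0,"ay":0,"az":0,"dx":0,"dy":0,"dz":0,"claw":42},{"ax":0,"ay":0,"az":0,"dx":0,"dy":0,"dz":0,"claw":50},{"ax":0,"ay":0,"az":0,"dx":0,"dy":0,"dz":0,"claw":60},{"ax":0,"ay":0,"az":0,"dx":0,"dy":0,"dz":0,"claw":60},{"ax":0,"ay":0,"az":0,"dx":0,"dy":0,"dz":0,"claw":60},{"ax":0,"ay":0,"az":0,"dx":0,"dy":0,"dz":-10,"claw":60},{"ax":0,"ay":0,"az":0,"dx":0,"dy":0,"dz":-20,"claw":60},{"ax":0,"ay":0,"az":0,"dx":0,"dy":0,"dz":-30,"claw":60},{"ax":0,"ay":0,"az":0,"dx":0,"dy":0,"dz":-30,"claw":60},{"ax":0,"ay":0,"az":0,"dx":0,"dy":0,"dz":-30,"claw":60},{"ax":0,"ay":0,"az":0,"dx":0,"dy":0,"dz":-10,"claw":60},{"ax":0,"ay":0,"az":0,"dx":0,"dy":0,"dz":0,"claw":60},{"ax":0,"ay":0,"az":0,"dx":0,"dy":0,"dz":0,"claw":60}]'

```text
time_s: 13.4
tcp_pos: [0.6259, 0.0591, 0.1985]
ee_rot: [[-0.0, -1.0, -0.002], [-1.0, 0.0, 0.0], [-0.0, 0.002, -1.0]]
wrist_force: [-0.6, -0.6, -0.6]
gripper_width: 0.691
gripper_force: 0.0
```

play_rows --steps '[{"ax":0,"ay":0,"az":0,"dx":-16,"dy":10,"dz":0,"claw":50},{"ax":0,"ay":0,"az":0,"dx":-30,"dy":21,"dz":0,"claw":50},{"ax":0,"ay":0,"az":0,"dx":-35,"dy":25,"dz":0,"claw":50},{"ax":0,"ay":0,"az":0,"dx":-35,"dy":25,"dz":0,"claw":50},{"ax":0,"ay":0,"az":0,"dx":-35,"dy":25,"dz":0,"claw":50},{"ax":0,"ay":0,"az":0,"dx":-35,"dy":25,"dz":0,"claw":50},{"ax":0,"ay":0,"az":0,"dx":-35,"dy":25,"dz":0,"claw":50},{"ax":0,"ay":0,"az":0,"dx":-35,"dy":25,"dz":0,"claw":50},{"ax":0,"ay":0,"az":0,"dx":-20,"dy":18,"dz":0,"claw":50},{"ax":0,"ay":0,"az":0,"dx":0,"dy":0,"dz":20,"claw":50},{"ax":0,"ay":0,"az":0,"dx":0,"dy":0,"dz":15,"claw":50},{"ax":0,"ay":0,"az":0,"dx":0,"dy":0,"dz":0,"claw":50},{"ax":0,"ay":0,"az":0,"dx":0,"dy":0,"dz":0,"claw":50},{"ax":0,"ay":0,"az":0,"dx":0,"dy":0,"dz":0,"claw":50}]'

```text
time_s: 14.8
tcp_pos: [0.4281, 0.3352, 0.1648]
ee_rot: [[-0.0, -1.0, 0.0], [-1.0, 0.0, 0.0], [-0.0, -0.0, -1.0]]
wrist_force: [0.5, 0.4, -0.6]
gripper_width: 0.575
gripper_force: 0.0
```

```bash
python3 - <<'E'
from h import *
w=cap('wrist');cam={}
for n in('scene','side'):
    c=cap(n);P=cloud(c).reshape(-1,3)
    q=P[(np.hypot(P[:,0]-.627,P[:,1]-.059)<.04)&(P[:,2]>.075)&(P[:,2]<.11)]
    if len(q): print(n,len(q),np.round((q.min(0)+q.max(0))/2,4),np.round(np.ptp(q,axis=0),3),q[:,2].max())
    cam[n]=c
a=cam['side']['frame'][90:300,150:360]
cv2.imwrite('pics/c3.png',np.hstack([cv2.resize(a,(400,400),interpolation=2),cv2.resize(w['frame'][20:420,80:480],(400,400))]))
print(sense()['tcp_pos'])
E
```

```text
side 285 [0.625  0.0558 0.087 ] [0.039 0.04  0.022] 0.09822558112756152
[0.42804262 0.33523095 0.16516417]
```

View pics/c3.png

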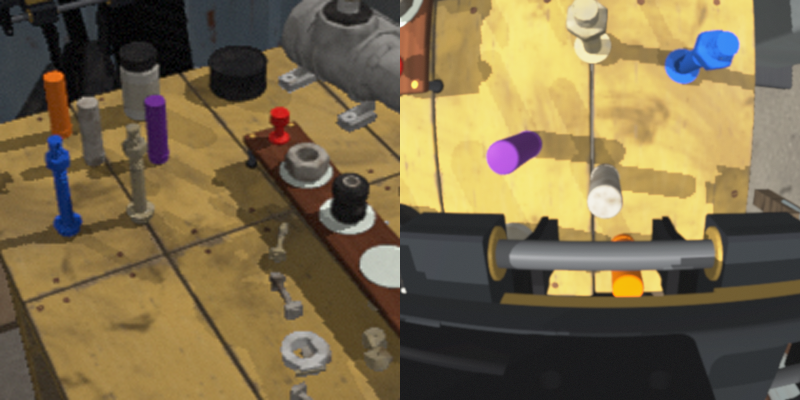

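The bush stands on disc 2, its top at 98 mm. In the wrist view the pin's top is at (285,223) and an orange look-alike sits at about (310,305); I check its clearance.

```bash
python3 - <<'E'
from h import *
w=dict(np.load('wrist.npz'))
for n,u,v in(('pin',285,221),('orange',309,308),('purple',183,175)): print(n,fish(w,u,v,.09))
for k in('scene','side'):
    c=dict(np.load(k+'.npz'));P=cloud(c).reshape(-1,3);h=cv2.cvtColor(c['frame'],cv2.COLOR_BGR2HSV).reshape(-1,3)
    q=P[(h[:,0]<16)&(h[:,0]>4)&(h[:,1]>180)&(P[:,2]>.04)&(P[:,2]<.1)&(P[:,0]<.5)&(P[:,1]>.3)]
    print(k,len(q),np.median(q,0) if len(q) else '')
E
```

```text
pin [0.42718128 0.33257327 0.09      ]
orange [0.40808696 0.40534554 0.09      ]
purple [0.50025792 0.29843592 0.09      ]
scene 158 [0.4020071  0.41907014 0.06922379]
side 235 [0.40705558 0.39688765 0.07086354]
```

play_rows --steps '[{"ax":0,"ay":0,"az":0,"dx":1,"dy":0,"dz":15,"claw":50},{"ax":0,"ay":0,"az":0,"dx":0,"dy":0,"dz":22,"claw":50},{"ax":0,"ay":0,"az":0,"dx":0,"dy":0,"dz":22,"claw":50},{"ax":0,"ay":0,"az":0,"dx":0,"dy":0,"dz":22,"claw":50},{"ax":0,"ay":0,"az":0,"dx":0,"dy":0,"dz":18,"claw":50},{"ax":0,"ay":0,"az":0,"dx":0,"dy":0,"dz":8,"claw":50},{"ax":0,"ay":0,"az":0,"dx":0,"dy":0,"dz":0,"claw":50},{"ax":0,"ay":0,"az":0,"dx":0,"dy":0,"dz":0,"claw":50},{"ax":0,"ay":0,"az":0,"dx":0,"dy":0,"dz":0,"claw":20},{"ax":0,"ay":0,"az":0,"dx":0,"dy":0,"dz":0,"claw":20},{"ax":0,"ay":0,"az":0,"dx":0,"dy":0,"dz":0,"claw":20},{"ax":0,"ay":0,"az":0,"dx":0,"dy":0,"dz":0,"claw":20},{"ax":0,"ay":0,"az":0,"dx":0,"dy":0,"dz":0,"claw":20},{"ax":0,"ay":0,"az":0,"dx":0,"dy":0,"dz":0,"claw":20},{"ax":0,"ay":0,"az":0,"dx":0,"dy":0,"dz":0,"claw":20},{"ax":0,"ay":0,"az":0,"dx":0,"dy":0,"dz":0,"claw":20}]'

```text
time_s: 16.55
tcp_pos: [0.4279, 0.3344, 0.0579]
ee_rot: [[0.0, -1.0, 0.001], [-1.0, -0.0, 0.0], [-0.0, -0.001, -1.0]]
wrist_force: [-0.2, -0.2, 3.0]
gripper_width: 0.288
gripper_force: 30.0
```

play_rows --steps '[{"ax":0,"ay":0,"az":0,"dx":0,"dy":0,"dz":-10,"claw":20},{"ax":0,"ay":0,"az":0,"dx":0,"dy":0,"dz":-25,"claw":20},{"ax":0,"ay":0,"az":0,"dx":0,"dy":0,"dz":-25,"claw":20},{"ax":0,"ay":0,"az":0,"dx":0,"dy":0,"dz":-25,"claw":20},{"ax":0,"ay":0,"az":0,"dx":0,"dy":0,"dz":-25,"claw":20},{"ax":0,"ay":0,"az":0,"dx":0,"dy":0,"dz":-25,"claw":20},{"ax":0,"ay":0,"az":0,"dx":0,"dy":0,"dz":-15,"claw":20},{"ax":0,"ay":0,"az":0,"dx":13,"dy":-6,"dz":0,"claw":20},{"ax":0,"ay":0,"az":0,"dx":25,"dy":-13,"dz":0,"claw":20},{"ax":0,"ay":0,"az":0,"dx":30,"dy":-16,"dz":0,"claw":20},{"ax":0,"ay":0,"az":0,"dx":30,"dy":-16,"dz":0,"claw":20},{"ax":0,"ay":0,"az":0,"dx":30,"dy":-16,"dz":0,"claw":20},{"ax":0,"ay":0,"az":0,"dx":30,"dy":-16,"dz":0,"claw":20},{"ax":0,"ay":0,"az":0,"dx":30,"dy":-16,"dz":0,"claw":20},{"ax":0,"ay":0,"az":0,"dx":30,"dy":-16,"dz":0,"claw":20},{"ax":0,"ay":0,"az":0,"dx":30,"dy":-16,"dz":0,"claw":20},{"ax":0,"ay":0,"az":0,"dx":30,"dy":-16,"dz":0,"claw":20},{"ax":0,"ay":0,"az":0,"dx":30,"dy":-16,"dz":0,"claw":20},{"ax":0,"ay":0,"az":0,"dx":30,"dy":-16,"dz":0,"claw":20},{"ax":0,"ay":0,"az":0,"dx":25,"dy":-17,"dz":0,"claw":20}]'

```text
time_s: 18.55
tcp_pos: [0.6223, -0.0312, 0.2053]
ee_rot: [[-0.002, -1.0, -0.005], [-1.0, 0.002, 0.0], [-0.0, 0.005, -1.0]]
wrist_force: [0.4, 0.8, -3.4]
gripper_width: 0.291
gripper_force: 30.0
```

play_rows --steps '[{"ax":0,"ay":0,"az":0,"dx":0,"dy":0,"dz":0,"claw":20},{"ax":0,"ay":0,"az":0,"dx":0,"dy":0,"dz":15,"claw":20},{"ax":0,"ay":0,"az":0,"dx":0,"dy":0,"dz":20,"claw":20},{"ax":0,"ay":0,"az":0,"dx":0,"dy":0,"dz":20,"claw":20},{"ax":0,"ay":0,"az":0,"dx":0,"dy":0,"dz":20,"claw":20},{"ax":0,"ay":0,"az":0,"dx":0,"dy":0,"dz":15,"claw":20},{"ax":0,"ay":0,"az":0,"dx":0,"dy":0,"dz":5,"claw":20},{"ax":0,"ay":0,"az":0,"dx":0,"dy":0,"dz":0,"claw":20},{"ax":0,"ay":0,"az":0,"dx":0,"dy":0,"dz":0,"claw":20},{"ax":0,"ay":0,"az":0,"dx":0,"dy":0,"dz":0,"claw":20},{"ax":0,"ay":0,"az":0,"dx":0,"dy":0,"dz":0,"claw":20}]'

```text
time_s: 19.65
tcp_pos: [0.6241, -0.0288, 0.1135]
ee_rot: [[-0.0, -1.0, 0.002], [-1.0, 0.0, 0.0], [-0.0, -0.002, -1.0]]
wrist_force: [-0.9, 0.4, -3.8]
gripper_width: 0.292
gripper_force: 30.0
```

```bash
python3 - <<'E'
from h import *
cam=[cap(n)['frame'] for n in('scene','side')]
cv2.imwrite('pics/c4.png',np.hstack([cv2.resize(cam[0][90:290,190:390],(400,400),interpolation=2),cv2.resize(cam[1][100:300,260:460],(400,400),interpolation=2)]))
for n in('scene','side'):
    P=cloud(dict(np.load(n+'.npz'))).reshape(-1,3)
    q=P[(np.hypot(P[:,0]-.6245,P[:,1]+.029)<.022)&(P[:,2]>.053)&(P[:,2]<.09)]
    print(n,[(round(z,3),np.round((t.min(0)+t.max(0))/2,4)[:2].tolist(),len(t)) for z in(.053,.065,.077) for t in [q[abs(q[:,2]-z-.006)<.006]] if len(t)])
E
```

```text
scene [(0.053, [0.6223, -0.0199], 25), (0.065, [0.6221, -0.0184], 37), (0.077, [0.6208, -0.0195], 31)]
side [(0.053, [0.621, -0.0322], 38), (0.065, [0.6219, -0.0329], 71), (0.077, [0.6203, -0.0351], 58)]
```

View pics/c4.png

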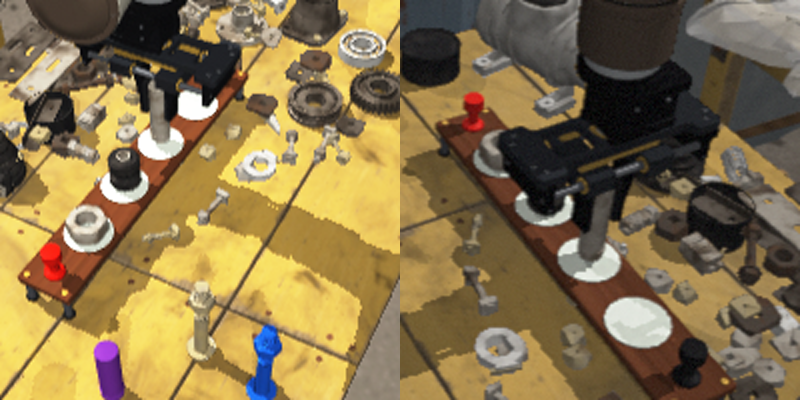

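The pin hangs upright over disc 3, about 8 mm above it. Lower and release.

play_rows --steps '[{"ax":0,"ay":0,"az":0,"dx":0,"dy":0,"dz":4,"claw":20},{"ax":0,"ay":0,"az":0,"dx":0,"dy":0,"dz":3,"claw":20},{"ax":0,"ay":0,"az":0,"dx":0,"dy":0,"dz":1,"claw":20},{"ax":0,"ay":0,"az":0,"dx":0,"dy":0,"dz":0,"claw":20},{"ax":0,"ay":0,"az":0,"dx":0,"dy":0,"dz":0,"claw":20},{"ax":0,"ay":0,"az":0,"dx":0,"dy":0,"dz":0,"claw":20}]'

```text
time_s: 20.35
tcp_pos: [0.6236, -0.0289, 0.1049]
ee_rot: [[0.0, -1.0, -0.0], [-1.0, -0.0, -0.0], [0.0, 0.0, -1.0]]
wrist_force: [-2.5, 1.2, 1.0]
gripper_width: 0.293
gripper_force: 30.0
```

play_rows --steps '[{"ax":0,"ay":0,"az":0,"dx":0,"dy":0,"dz":0,"claw":30},{"ax":0,"ay":0,"az":0,"dx":0,"dy":0,"dz":0,"claw":35},{"ax":0,"ay":0,"az":0,"dx":0,"dy":0,"dz":0,"claw":42},{"ax":0,"ay":0,"az":0,"dx":0,"dy":0,"dz":0,"claw":50},{"ax":0,"ay":0,"az":0,"dx":0,"dy":0,"dz":0,"claw":50},{"ax":0,"ay":0,"az":0,"dx":0,"dy":0,"dz":0,"claw":50},{"ax":0,"ay":0,"az":0,"dx":0,"dy":0,"dz":-10,"claw":50},{"ax":0,"ay":0,"az":0,"dx":0,"dy":0,"dz":-20,"claw":50},{"ax":0,"ay":0,"az":0,"dx":0,"dy":0,"dz":-30,"claw":50},{"ax":0,"ay":0,"az":0,"dx":0,"dy":0,"dz":-30,"claw":50},{"ax":0,"ay":0,"az":0,"dx":0,"dy":0,"dz":-25,"claw":50},{"ax":0,"ay":0,"az":0,"dx":0,"dy":0,"dz":0,"claw":50},{"ax":0,"ay":0,"az":0,"dx":0,"dy":0,"dz":0,"claw":50}]'

```text
time_s: 21.65
tcp_pos: [0.6237, -0.0287, 0.2206]
ee_rot: [[-0.0, -1.0, 0.002], [-1.0, 0.0, 0.001], [-0.001, -0.002, -1.0]]
wrist_force: [0.0, -0.6, -0.7]
gripper_width: 0.575
gripper_force: 0.0
```

play_rows --steps '[{"ax":0,"ay":0,"az":0,"dx":-14,"dy":10,"dz":0,"claw":50},{"ax":0,"ay":0,"az":0,"dx":-30,"dy":24,"dz":0,"claw":50},{"ax":0,"ay":0,"az":0,"dx":-35,"dy":27,"dz":0,"claw":50},{"ax":0,"ay":0,"az":0,"dx":-35,"dy":27,"dz":0,"claw":50},{"ax":0,"ay":0,"az":0,"dx":-35,"dy":27,"dz":0,"claw":50},{"ax":0,"ay":0,"az":0,"dx":-35,"dy":27,"dz":0,"claw":50},{"ax":0,"ay":0,"az":0,"dx":-35,"dy":27,"dz":0,"claw":50},{"ax":0,"ay":0,"az":0,"dx":-20,"dy":15,"dz":0,"claw":50},{"ax":0,"ay":0,"az":5,"dx":0,"dy":0,"dz":0,"claw":50},{"ax":0,"ay":0,"az":0,"dx":0,"dy":0,"dz":20,"claw":50},{"ax":0,"ay":0,"az":0,"dx":0,"dy":0,"dz":20,"claw":50},{"ax":0,"ay":0,"az":0,"dx":0,"dy":0,"dz":15,"claw":50},{"ax":0,"ay":0,"az":0,"dx":0,"dy":0,"dz":0,"claw":50},{"ax":0,"ay":0,"az":0,"dx":0,"dy":0,"dz":0,"claw":50},{"ax":0,"ay":0,"az":0,"dx":0,"dy":0,"dz":0,"claw":50}]'

```text
time_s: 23.15
tcp_pos: [0.4398, 0.2105, 0.1652]
ee_rot: [[-0.087, -0.996, 0.001], [-0.996, 0.087, 0.001], [-0.001, -0.001, -1.0]]
wrist_force: [-0.0, -0.3, 0.8]
gripper_width: 0.571
gripper_force: 0.0
```

```bash
python3 - <<'E'
from h import *
w=cap('wrist');a=cap('side')['frame']
cv2.imwrite('pics/c5.png',np.hstack([cv2.resize(a[120:300,270:450],(400,400),interpolation=2),w['frame'][20:420,80:480]]))
p=sense()['tcp_pos'];print(p)
for v in(200,210,220,230,240):print(v,np.round(fish(w,285,v,.13),4))
P=cloud(dict(np.load('side.npz'))).reshape(-1,3)
q=P[(np.hypot(P[:,0]-.6245,P[:,1]+.029)<.04)&(P[:,2]>.06)&(P[:,2]<.15)]
print((q.min(0)+q.max(0))/2,np.ptp(q,axis=0),q[:,2].max())
E
```

```text
[0.43994815 0.21047092 0.16535727]
200 [0.4368 0.1836 0.13  ]
210 [0.4373 0.1896 0.13  ]
220 [0.4378 0.1956 0.13  ]
230 [0.4384 0.2018 0.13  ]
240 [0.4389 0.2081 0.13  ]
[ 0.62261783 -0.03030567  0.09942047] [0.02714156 0.02799745 0.07881457] 0.138827754515792
```

View pics/c5.png

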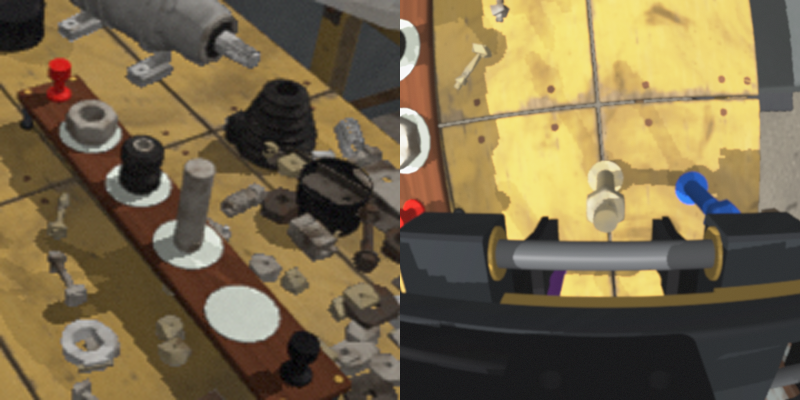

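The pin stands upright on disc 3 (top 139 mm, its footprint within 28 mm over the whole height). The bolt's tip is at wrist pixel (285,237), centred between the fingers, and its nut flats face them.

play_rows --steps '[{"ax":0,"ay":0,"az":0,"dx":1,"dy":0,"dz":15,"claw":50},{"ax":0,"ay":0,"az":0,"dx":0,"dy":0,"dz":20,"claw":50},{"ax":0,"ay":0,"az":0,"dx":0,"dy":0,"dz":20,"claw":50},{"ax":0,"ay":0,"az":0,"dx":0,"dy":0,"dz":12,"claw":50},{"ax":0,"ay":0,"az":0,"dx":0,"dy":0,"dz":0,"claw":50},{"ax":0,"ay":0,"az":0,"dx":0,"dy":0,"dz":0,"claw":50},{"ax":0,"ay":0,"az":0,"dx":0,"dy":0,"dz":0,"claw":50},{"ax":0,"ay":0,"az":0,"dx":0,"dy":0,"dz":0,"claw":40},{"ax":0,"ay":0,"az":0,"dx":0,"dy":0,"dz":0,"claw":34},{"ax":0,"ay":0,"az":0,"dx":0,"dy":0,"dz":0,"claw":30},{"ax":0,"ay":0,"az":0,"dx":0,"dy":0,"dz":0,"claw":26},{"ax":0,"ay":0,"az":0,"dx":0,"dy":0,"dz":0,"claw":18},{"ax":0,"ay":0,"az":0,"dx":0,"dy":0,"dz":0,"claw":18},{"ax":0,"ay":0,"az":0,"dx":0,"dy":0,"dz":0,"claw":18},{"ax":0,"ay":0,"az":0,"dx":0,"dy":0,"dz":0,"claw":18},{"ax":0,"ay":0,"az":0,"dx":0,"dy":0,"dz":0,"claw":18},{"ax":0,"ay":0,"az":0,"dx":0,"dy":0,"dz":0,"claw":18}]'

```text
time_s: 24.95
tcp_pos: [0.4396, 0.2092, 0.0976]
ee_rot: [[-0.087, -0.996, 0.0], [-0.996, 0.087, 0.0], [-0.0, -0.0, -1.0]]
wrist_force: [-0.4, -0.4, 1.5]
gripper_width: 0.286
gripper_force: 30.0
```

play_rows --steps '[{"ax":0,"ay":0,"az":0,"dx":0,"dy":0,"dz":-10,"claw":18},{"ax":0,"ay":0,"az":0,"dx":0,"dy":0,"dz":-20,"claw":18},{"ax":0,"ay":0,"az":0,"dx":0,"dy":0,"dz":-25,"claw":18},{"ax":0,"ay":0,"az":0,"dx":0,"dy":0,"dz":-25,"claw":18},{"ax":0,"ay":0,"az":0,"dx":0,"dy":0,"dz":-20,"claw":18},{"ax":0,"ay":0,"az":-3,"dx":0,"dy":0,"dz":0,"claw":18},{"ax":0,"ay":0,"az":-2,"dx":0,"dy":0,"dz":0,"claw":18},{"ax":0,"ay":0,"az":0,"dx":13,"dy":0,"dz":0,"claw":18},{"ax":0,"ay":0,"az":0,"dx":25,"dy":0,"dz":0,"claw":18},{"ax":0,"ay":0,"az":0,"dx":30,"dy":0,"dz":0,"claw":18},{"ax":0,"ay":0,"az":0,"dx":30,"dy":0,"dz":0,"claw":18},{"ax":0,"ay":0,"az":0,"dx":30,"dy":0,"dz":0,"claw":18},{"ax":0,"ay":0,"az":0,"dx":30,"dy":0,"dz":0,"claw":18},{"ax":0,"ay":0,"az":0,"dx":30,"dy":0,"dz":0,"claw":18},{"ax":0,"ay":0,"az":0,"dx":30,"dy":0,"dz":0,"claw":18},{"ax":0,"ay":0,"az":0,"dx":30,"dy":0,"dz":0,"claw":18},{"ax":0,"ay":0,"az":0,"dx":30,"dy":0,"dz":0,"claw":18},{"ax":0,"ay":0,"az":0,"dx":30,"dy":0,"dz":0,"claw":18},{"ax":0,"ay":0,"az":0,"dx":20,"dy":0,"dz":0,"claw":18},{"ax":0,"ay":0,"az":0,"dx":0,"dy":0,"dz":0,"claw":18}]'

```text
time_s: 26.95
tcp_pos: [0.4383, -0.1211, 0.1972]
ee_rot: [[-0.005, -1.0, -0.002], [-1.0, 0.005, -0.0], [0.0, 0.002, -1.0]]
wrist_force: [0.9, -0.5, -3.7]
gripper_width: 0.286
gripper_force: 30.0
```

play_rows --steps '[{"ax":0,"ay":0,"az":0,"dx":0,"dy":-10,"dz":0,"claw":18},{"ax":0,"ay":0,"az":0,"dx":0,"dy":-22,"dz":0,"claw":18},{"ax":0,"ay":0,"az":0,"dx":0,"dy":-25,"dz":0,"claw":18},{"ax":0,"ay":0,"az":0,"dx":0,"dy":-25,"dz":0,"claw":18},{"ax":0,"ay":0,"az":0,"dx":0,"dy":-25,"dz":0,"claw":18},{"ax":0,"ay":0,"az":0,"dx":0,"dy":-25,"dz":0,"claw":18},{"ax":0,"ay":0,"az":0,"dx":0,"dy":-25,"dz":0,"claw":18},{"ax":0,"ay":0,"az":0,"dx":0,"dy":-15,"dz":0,"claw":18},{"ax":0,"ay":0,"az":0,"dx":0,"dy":-7,"dz":0,"claw":18},{"ax":0,"ay":0,"az":0,"dx":0,"dy":0,"dz":15,"claw":18},{"ax":0,"ay":0,"az":0,"dx":0,"dy":0,"dz":20,"claw":18},{"ax":0,"ay":0,"az":0,"dx":0,"dy":0,"dz":8,"claw":18},{"ax":0,"ay":0,"az":0,"dx":0,"dy":0,"dz":0,"claw":18},{"ax":0,"ay":0,"az":0,"dx":0,"dy":0,"dz":0,"claw":18},{"ax":0,"ay":0,"az":0,"dx":0,"dy":0,"dz":0,"claw":18},{"ax":0,"ay":0,"az":0,"dx":0,"dy":0,"dz":0,"claw":18}]'

```text
time_s: 28.55
tcp_pos: [0.6191, -0.1188, 0.1557]
ee_rot: [[0.0, -1.0, 0.002], [-1.0, -0.0, -0.0], [0.0, -0.002, -1.0]]
wrist_force: [-0.3, 0.5, -3.5]
gripper_width: 0.289
gripper_force: 30.0
```

```bash
python3 - <<'E'
from h import *
cam=[cap(n)['frame'] for n in('scene','side')]
cv2.imwrite('pics/c6.png',np.hstack([cv2.resize(cam[0][90:290,190:390],(400,400),interpolation=2),cv2.resize(cam[1][120:320,280:480],(400,400),interpolation=2)]))
for n in('scene','side'):
    P=cloud(dict(np.load(n+'.npz'))).reshape(-1,3)
    q=P[(np.hypot(P[:,0]-.6185,P[:,1]+.1187)<.022)&(P[:,2]>.05)&(P[:,2]<.13)]
    print(n,[(round(z,3),np.round((t.min(0)+t.max(0))/2,4)[:2].tolist(),len(t)) for z in(.05,.07,.085,.1,.115) for t in [q[abs(q[:,2]-z-.007)<.007]] if len(t)])
E
```

```text
scene [(0.05, [0.6169, -0.1104], 14), (0.07, [0.62, -0.1115], 37), (0.085, [0.6173, -0.1118], 23), (0.1, [0.6174, -0.1125], 25), (0.115, [0.6172, -0.112], 25)]
side [(0.05, [0.6127, -0.1207], 28), (0.07, [0.618, -0.1203], 119), (0.085, [0.6173, -0.1217], 46), (0.1, [0.6166, -0.1204], 48), (0.115, [0.6167, -0.1221], 49)]
```

View pics/c6.png

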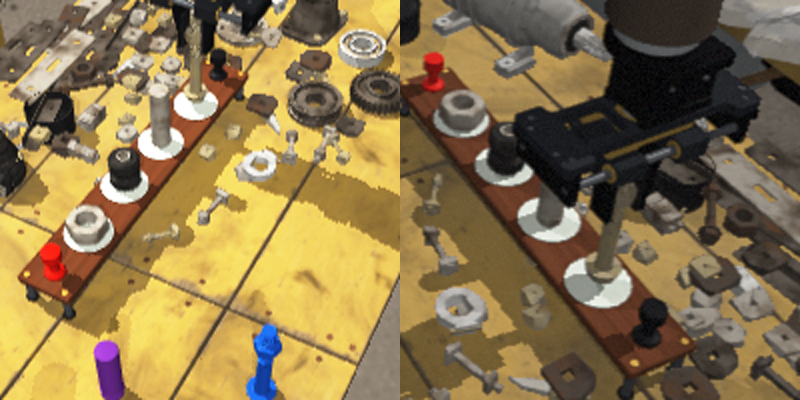

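The bolt hangs vertically over disc 4, about 11 mm up. Lower and release.

play_rows --steps '[{"ax":0,"ay":0,"az":0,"dx":0,"dy":0,"dz":5,"claw":18},{"ax":0,"ay":0,"az":0,"dx":0,"dy":0,"dz":3,"claw":18},{"ax":0,"ay":0,"az":0,"dx":0,"dy":0,"dz":2,"claw":18},{"ax":0,"ay":0,"az":0,"dx":0,"dy":0,"dz":0,"claw":18},{"ax":0,"ay":0,"az":0,"dx":0,"dy":0,"dz":0,"claw":18},{"ax":0,"ay":0,"az":0,"dx":0,"dy":0,"dz":0,"claw":18}]'

```text
time_s: 29.25
tcp_pos: [0.6186, -0.1189, 0.1447]
ee_rot: [[0.0, -1.0, 0.0], [-1.0, -0.0, -0.0], [0.0, -0.0, -1.0]]
wrist_force: [-1.1, 0.6, -0.1]
gripper_width: 0.288
gripper_force: 30.0
```

play_rows --steps '[{"ax":0,"ay":0,"az":0,"dx":0,"dy":0,"dz":0,"claw":26},{"ax":0,"ay":0,"az":0,"dx":0,"dy":0,"dz":0,"claw":30},{"ax":0,"ay":0,"az":0,"dx":0,"dy":0,"dz":0,"claw":36},{"ax":0,"ay":0,"az":0,"dx":0,"dy":0,"dz":0,"claw":44},{"ax":0,"ay":0,"az":0,"dx":0,"dy":0,"dz":0,"claw":50},{"ax":0,"ay":0,"az":0,"dx":0,"dy":0,"dz":0,"claw":50},{"ax":0,"ay":0,"az":0,"dx":0,"dy":0,"dz":-10,"claw":50},{"ax":0,"ay":0,"az":0,"dx":0,"dy":0,"dz":-20,"claw":50},{"ax":0,"ay":0,"az":0,"dx":0,"dy":0,"dz":-30,"claw":50},{"ax":0,"ay":0,"az":0,"dx":0,"dy":0,"dz":-30,"claw":50},{"ax":0,"ay":0,"az":0,"dx":0,"dy":0,"dz":-10,"claw":50},{"ax":0,"ay":0,"az":0,"dx":0,"dy":30,"dz":0,"claw":50},{"ax":0,"ay":0,"az":0,"dx":0,"dy":40,"dz":0,"claw":50},{"ax":0,"ay":0,"az":0,"dx":0,"dy":40,"dz":0,"claw":50},{"ax":0,"ay":0,"az":0,"dx":0,"dy":40,"dz":0,"claw":50},{"ax":0,"ay":0,"az":0,"dx":0,"dy":20,"dz":0,"claw":50},{"ax":0,"ay":0,"az":0,"dx":0,"dy":0,"dz":0,"claw":50},{"ax":0,"ay":0,"az":0,"dx":0,"dy":0,"dz":0,"claw":50},{"ax":0,"ay":0,"az":0,"dx":0,"dy":0,"dz":0,"claw":50}]'

```text
time_s: 31.15
tcp_pos: [0.4496, -0.1188, 0.2446]
ee_rot: [[0.0, -1.0, 0.0], [-1.0, -0.0, -0.0], [0.0, -0.0, -1.0]]
wrist_force: [0.2, 0.3, -0.4]
gripper_width: 0.574
gripper_force: 0.0
```

```bash
python3 - <<'E'
from h import *
cam=[cap(n)['frame'] for n in('scene','side')]
cv2.imwrite('pics/c7.png',np.hstack([cv2.resize(cam[0][90:290,190:390],(400,400),interpolation=2),cv2.resize(cam[1][120:320,280:480],(400,400),interpolation=2)]))
for n in('scene','side'):
    P=cloud(dict(np.load(n+'.npz'))).reshape(-1,3)
    for k,c,z0,z1 in(('nut',(.6265,.147),.06,.09),('bush',(.627,.059),.085,.11),('pin',(.6245,-.029),.125,.15),('bolt',(.6185,-.1187),.15,.19)):
        q=P[(np.hypot(P[:,0]-c[0],P[:,1]-c[1])<.04)&(P[:,2]>z0)&(P[:,2]<z1)]
        if len(q): print(n,k,len(q),np.round((q.min(0)+q.max(0))/2,4)[:2],'top',round(q[:,2].max(),4))
E
```

```text
scene nut 229 [0.6261 0.1517] top 0.0726
scene bush 161 [0.6273 0.062 ] top 0.097
scene pin 88 [ 0.6231 -0.0237] top 0.1377
scene bolt 100 [ 0.6184 -0.1143] top 0.1781
side nut 49 [0.6212 0.1271] top 0.0701
side bush 79 [0.6283 0.048 ] top 0.0973
side pin 155 [ 0.622  -0.0306] top 0.1387
side bolt 239 [ 0.6179 -0.1201] top 0.1793
```

View pics/c7.png

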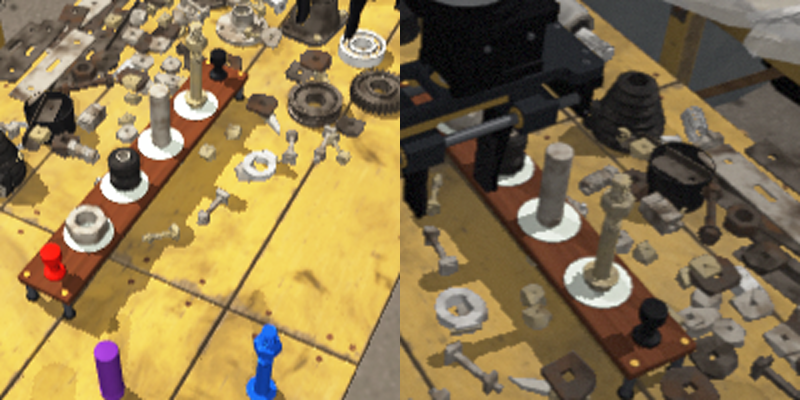

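All four parts stand upright, centred on their discs in the right order, and the arm is clear of them.

```bash
python3 -c "
from station import *
print(finish_job())"
```

```text
the job is handed in; nothing more can be done
None
```

The nut, bush, pin and bolt stand upright on discs 1 to 4 with the nut next to the red peg, measured within a few millimetres of the disc centres; the arm kept clear of the jar, and I handed the job in at about 31 s, though the hand-in returned no verdict.

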